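# Encode the access pass that hangs at the back of a crowded hook

### The job

The green access pass hangs at the back of the crowded desk hook. Hang the two passes in front of it on the empty hook, one at a time and without dropping any, then stand the green pass in the slot of the white card encoder, pushed fully home with its hanging slot upward, let go of it and press the encoder's blue key right down. Leave the red and yellow passes hanging on the second hook and the other things on the desk where they are.

Things in the scene. Friction and masses are not known exactly. Their poses are not given: they have to be found in the camera images.
- hook_a: crowded desk hook, fixed: base plate 115 x 84 x 11 mm, an 18 mm thick post at x = +45 mm (top at z = 184 mm) and one level arm, a 7 mm steel rod with its axis at y = 0, z = 175 mm, running from the post along -x, towards the robot, to its tip. Origin on the desk, 45 mm in front of the post. The three passes hang on the arm about 32 mm apart, faces square to it
- hook_a_tip (a point): centre of the 10 mm black ball on the upturned tip of the crowded hook's arm, at x = -90 mm, z = 183 mm in the hook's frame; its top is 9.5 mm above the rod's top. A pass comes off or goes on when held 12 to 20 mm above its hanging height, so that the ball goes through its slot, and moved along the arm
- hook_b: spare desk hook, fixed, of the same shape, size and frame as the crowded one; its arm is empty at the start and takes two passes 30 mm or more apart
- hook_b_tip (a point): centre of the ball on the tip of the spare hook's arm, as on the crowded one
- pass_red: red access pass of rigid plastic, 56 wide x 120 high x 8 mm thick, 70 g, hanging slot (32 wide x 30 high, sloping upper corners) through it near the top. Origin: middle of its bottom edge; z up, y across the width, x through the thickness; both faces alike. Hangs in front of the green one on the crowded hook, first or second from the tip; hanging, its origin is 108.5 mm below the arm's axis
- pass_yellow: yellow access pass of rigid plastic, 56 wide x 120 high x 8 mm thick, 70 g, hanging slot (32 wide x 30 high, sloping upper corners) through it near the top. Origin: middle of its bottom edge; z up, y across the width, x through the thickness; both faces alike. Hangs in front of the green one on the crowded hook, first or second from the tip; hanging, its origin is 108.5 mm below the arm's axis
- pass_green: green access pass of rigid plastic, 56 wide x 120 high x 8 mm thick, 70 g, hanging slot (32 wide x 30 high, sloping upper corners) through it near the top. Origin: middle of its bottom edge; z up, y across the width, x through the thickness; both faces alike. Hangs rearmost on the crowded hook; hanging, its origin is 108.5 mm below the arm's axis
- pass_red_slot (a point): centre of the red pass's hanging slot, 97 mm above its bottom edge; its top and bottom edges are 15 mm above and below
- pass_yellow_slot (a point): the same point of the yellow pass
- pass_green_slot (a point): the same point of the green pass
- encoder: white desktop card encoder, fixed, 143 x 92 mm: a 52 mm high tower at its back with the card slot in its top, a 30 mm high deck in front (towards -x) with the blue key. Origin on the desk under it, 15 mm in front of the slot; x to the back, y along the slot; it reaches from x = -98 to +43 mm
- encoder_slot (a point): centre of the card slot's mouth in the tower's top (52 mm above the desk); the slot is 61 mm along y, 13 mm along x, straight, 34 mm deep; same axes as the encoder
- start_key (a joint): travel of the encoder's blue key: 0 up, 0.006 m fully down; springs back, about 5 N
- start_key_top (a point): centre of the top of the blue key, 24 mm (x) by 36 mm (y), 39 mm above the desk; pressed straight down
- mug: white mug, 93 mm high, at the back, a bystander
- clip_box: dark grey clip box, 31 mm high, at the back, a bystander
- date_stamp: red and black date stamp, 82 mm high, in front at the right, a bystander
- staple_box: red and white staple box, 27 mm high, in front, a bystander
- sticky_pad: yellow pad of sticky notes in front, a bystander
- glue_stick: glue stick, 94 mm high, at the back left, a bystander
Mind the look-alikes: they are no part of the job. Several things have the shape of the pass_yellow; the one meant has the colours described above.

How it is judged:
By the outcome, as a careful person would: the job done as asked, in the order asked, and still so for the second after the job is handed in, with the robot touching nothing.
It also fails if it takes over 72 s, if anything falls off the work surface, if the arm or the gripper's body presses on something with over 40 N, if the wrist force passes 120 N, or if a joint passes its speed limit or range.

### The arm

A 6-joint arm with a two-finger parallel gripper is mounted at the origin on the work surface; the furniture and walls round the work are solid. World frame = base frame: x ahead of the robot, y to its left, z up, the work surface at z = 0. Lengths are in m, angles in rad, forces in N, time in s.
With the tool pointing down it reaches from about 0.325 to 0.9 m from the base axis. Payload 6.1 kg.
Tool frame: the origin (TCP) lies midway between the tips of the shut fingers; the grasp point (between the pads) lies 19 mm behind it; z points along the fingers, y is the line along which they close (so a half turn about z gives the same grasp; the last joint's range is limited). The gripper opens to 85 mm and grips with 20 to 120 N. Pads are 22 mm wide; open, the fingers measure 114 mm over their backs; the gripper's body (76 mm by 85 mm) begins 54 mm behind the grasp point. The pads swing forward as they close: fully open they stand 13 mm farther back than shut.
Start: joints at [1.062, 0.22, 1.526, -0, 1.395, -0.126], TCP at [0.233, 0.58, 0.231] pointing down, gripper open.
Joint ranges: [-2.98, 2.98], [-0.91, 2.08], [0.09, 2.57], [-1.24, 4.39], [0.2, 2.65], [-2.68, 2.68]. Speed limits (rad/s): [2.57, 2.57, 3.01, 3.14, 3.14, 3.14].

### API

Orientations are given as [roll, pitch, yaw] about the fixed x, y, z axes, in that order (R = Rz(yaw) Ry(pitch) Rx(roll)).
In Python, from plant import movep, move_l, set_joints, gripper_to, hold, inverse_kinematics, observe, get_image, get_calibration, Unreachable, job_done gives the robot as it stands. Calls block until the motion is done:
- movep(position, orientation): joint-space move of the TCP to a pose.
- move_l(position, feed=0.15, rotation=None, max_force=None): straight line of the TCP; rotation=None keeps the orientation; feed is the mean speed in m/s. With max_force (N) it stops when the force on the tool has changed by that much, and returns True; else False.
- set_joints(angles): joint-space move.
- gripper_to(opening, f_grip=None): finger opening in m; f_grip is the grip in N (None keeps the last); returns when the fingers have stopped.
- hold(seconds).
- inverse_kinematics(position, orientation): joint angles nearest the present ones, or None.
- observe(): the state.
- get_image(name): name is "side" or "top"; returns (picture, depth): 420x560x3 uint8, red, green, blue; 420x560 float32, m along the optical axis (not along the pixel's ray), 0 where there is no reading.
- get_calibration(name): a dict with "intrinsics" (3x3 intrinsics, pixels), "world_from_camera" (4x4, takes a point from camera to world coordinates). Camera axes: x right, y down, z forward; pixel columns grow to the right and rows downward; lengths in m; the calibration is good to about 2 mm. A picture is of the moment at which its call begins. get_calibration takes no time and is no camera call.
A pose or a line that the arm cannot do raises Unreachable and nothing moves.
- job_done(): hands the job in; it is judged then, once.
The state is a dict: "time_s": time; "q": joint angles; "joint_velocities": joint speeds; "joint_torque": joint torques, N m; "eef_pos": TCP position; "tcp_rot": TCP orientation; "ft_force": force on the tool from outside, world axes, zero at the start; "torque": the same for the moment, N m; "opening": finger opening in m; "grasp_force": force on a finger pad.
Only numpy, scipy, OpenCV 4.12 (cv2) and the standard library are available. Lean on these libraries where they do the work, as an engineer would, in place of code of your own. Each camera call takes 0.05 s, during which the arm holds its last target. There are 200 camera calls.

## Working session

There is one attempt and no reset: what is moved stays moved. The work goes in short steps, each a Python script; the robot and the scene stay as the last script left them, time stands still between calls to the robot, and variables do not carry over. Pictures are saved under pics/ and viewed, at most 10 in all, crops included, and the job is handed in when it is done.

```bash
ls; mkdir -p pics
python3 - <<'E'
from plant import *
import cv2,numpy as np
for n in("top","side"):
    im,d=get_image(n); cv2.imwrite(f"pics/{n}0.png",im[:,:,::-1]); np.save(f"{n}0.npy",d)
    c=get_calibration(n);print(n,np.round(c["intrinsics"],1).tolist(),np.round(c["world_from_camera"],3).tolist())
print(observe())
E
```

```text
pics
top [[420.9, 0.0, 281.6], [0.0, 420.9, 213.3], [0.0, 0.0, 1.0]] [[0.014, -0.994, 0.108, 0.365], [-1.0, -0.015, -0.013, -0.076], [0.014, -0.108, -0.994, 1.198], [0.0, 0.0, 0.0, 1.0]]
side [[381.8, 0.0, 277.6], [0.0, 381.8, 199.5], [0.0, 0.0, 1.0]] [[0.073, 0.705, -0.706, 1.185], [0.997, -0.053, 0.051, -0.121], [-0.001, -0.707, -0.707, 0.847], [0.0, 0.0, 0.0, 1.0]]
{'time_s': 0.1, 'q': array([ 1.06192006e+00,  2.21171833e-01,  1.52752342e+00, -4.08952232e-05,
        1.39472283e+00, -1.26084230e-01]), 'joint_velocities': array([ 0.00051413, -0.00141072, -0.00285462, -0.00161618,  0.00151685,
       -0.0006448 ]), 'joint_torque': array([ 1.96750050e-03, -4.98239529e+01, -3.90548122e+01, -1.97567379e-04,
        5.64270595e-03,  3.13766186e-07]), 'eef_pos': array([0.23317324, 0.57926355, 0.23027929]), 'tcp_rot': array([-3.13977666e+00, -1.89617865e-04,  2.75880765e+00]), 'ft_force': array([-0.4552719 ,  0.2897454 ,  0.02797005]), 'torque': array([ 0.04131345,  0.0241197 , -0.00829611]), 'grasp_force': 0.0, 'opening': 0.08544005037561499}
```

View pics/top0.png

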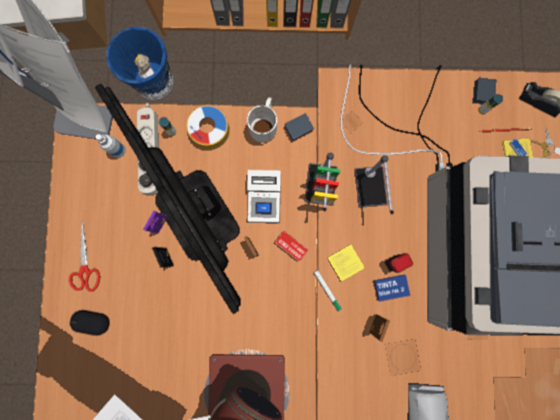

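View pics/side0.png

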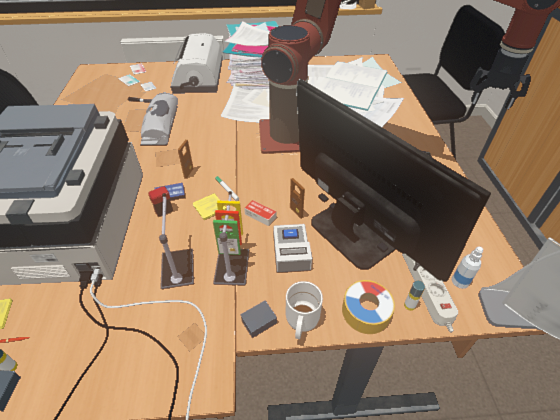

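The top view shows the crowded hook at about (325,182) with green (326,170), red (326,183) and yellow (323,196). The spare hook's base is at (373,187) and its tip near (391,211). The encoder is at (264,197), with its key at (263,208) and slot at (264,180). Things that could be mistaken for a pass: the sticky pad (346,263), the staple box (291,246), the brown pass-shaped stands (250,247) and (376,327), and the blue "TINTA" box (392,288). The passes I want are the three on the hook at (325,182).

```bash
cat > h.py <<'E'
from plant import *
import cv2,numpy as np
def cloud(n,save=None):
    im,d=get_image(n)
    c=get_calibration(n);K=np.array(c["intrinsics"]);T=np.array(c["world_from_camera"])
    v,u=np.mgrid[:420,:560]
    P=np.stack([(u-K[0,2])/K[0,0]*d,(v-K[1,2])/K[1,1]*d,d],-1)@T[:3,:3].T+T[:3,3]
    P[d==0]=np.nan
    return im,P
def colour(im):
    hsv=cv2.cvtColor(im,cv2.COLOR_RGB2HSV);h,s,v=[hsv[...,i].astype(int) for i in range(3)]
    ok=(s>130)&(v>70)
    return dict(red=ok&((h<6)|(h>172)),yellow=ok&(h>20)&(h<34)&(v>150),green=ok&(h>42)&(h<85),blue=ok&(h>100)&(h<125))
E
python3 - <<'E'
from h import *
np.set_printoptions(precision=4,suppress=True)
for n,(r,c,k) in dict(top=((140,245),(230,410),4),side=((190,300),(140,320),4)).items():
    im,P=cloud(n)
    cr=im[r[0]:r[1],c[0]:c[1]]
    cv2.imwrite(f"pics/{n}c.png",cv2.resize(cr,None,fx=k,fy=k,interpolation=cv2.INTER_CUBIC)[:,:,::-1])
    m=np.zeros(im.shape[:2],bool);m[r[0]:r[1],c[0]:c[1]]=1
    for k2,mm in colour(im).items():
        q=P[mm&m&(P[...,2]>.06 if k2!='blue' else P[...,2]>.03)]
        if len(q)>3: print(n,k2,len(q),"med",np.median(q,0),"p5",np.nanpercentile(q,5,0),"p95",np.nanpercentile(q,95,0))
    # rods/base etc: heights
    for lo,hi,nm in((.165,.20,'high'),(.008,.014,'base'),(.047,.056,'tower'),(.027,.033,'deck')):
        mk=(m&(P[...,2]>lo)&(P[...,2]<hi)).astype(np.uint8)
        N,L,S,C=cv2.connectedComponentsWithStats(mk)
        for i in range(1,N):
            if S[i,4]>25:
                q=P[L==i];rect=cv2.minAreaRect((q[:,:2]*1000).astype(np.float32))
                print(n,nm,S[i,4],C[i].round(),"med",np.median(q,0),"rect",np.round(rect[0],1),np.round(rect[1],1),round(rect[2],1))
E
```

```text
top red 165 med [ 0.5538 -0.1937  0.1798] p5 [ 0.5474 -0.2227  0.0799] p95 [ 0.5615 -0.1717  0.1875]
top yellow 86 med [ 0.5217 -0.1949  0.1855] p5 [ 0.5169 -0.2207  0.1806] p95 [ 0.5264 -0.1704  0.1879]
top green 94 med [ 0.5861 -0.197   0.1841] p5 [ 0.5803 -0.2226  0.1474] p95 [ 0.5909 -0.1766  0.1875]
top blue 119 med [ 0.5053 -0.039   0.0369] p5 [ 0.4943 -0.0556  0.0313] p95 [ 0.5175 -0.0222  0.0409]
top high 462 [327. 181.] med [ 0.5556 -0.1994  0.1829] rect [ 555. -199.] [ 56.1 146.6] 83.7
top high 205 [387. 182.] med [ 0.5628 -0.3476  0.1774] rect [ 551.1 -346.2] [147.7  16.4] 4.7
top base 186 [311. 182.] med [ 0.5857 -0.1738  0.0103] rect [ 584.5 -184.3] [ 46.8 109.5] 85.8
top base 707 [371. 188.] med [ 0.5712 -0.3462  0.0104] rect [ 575.4 -345.2] [112.3  82.9] 5.7
top base 112 [233. 228.] med [0.449  0.0456 0.0096] rect [454.8  41.5] [70.9 25.8] 1.6
top tower 532 [263. 181.] med [ 0.578  -0.0402  0.0508] rect [580.6 -38.6] [88.8 57.2] 88.8
top deck 643 [263. 206.] med [ 0.5169 -0.0389  0.0294] rect [511.8 -39.8] [84.8 87. ] 0.8
side red 313 med [ 0.3858 -0.3887  0.0824] p5 [
[... 960 characters left out ...]
917 -0.1939  0.0107] rect [ 585.9 -201.7] [ 83.6 111.6] 85.0
side base 31 [301. 269.] med [ 0.6106 -0.0188  0.0117] rect [610.7 -21.3] [ 5.  52.7] 1.6
side tower 32 [296. 201.] med [ 0.4044 -0.0112  0.0528] rect [401.2 -12.2] [55.2  8.5] 38.6
side tower 566 [293. 252.] med [ 0.5873 -0.0383  0.0517] rect [582.6 -38.5] [60. 90.] 0.4
side tower 61 [303. 294.] med [ 0.7089 -0.0245  0.052 ] rect [714.1 -29.8] [67.6 22. ] 86.5
side deck 151 [259. 210.] med [ 0.4066 -0.118   0.0281] rect [ 406.4 -116.8] [87.9 42.1] 52.4
side deck 429 [290. 233.] med [ 0.5063 -0.0393  0.0304] rect [504.5 -38.5] [88.1 68.9] 88.1
side deck 30 [299. 264.] med [ 0.6109 -0.0262  0.0301] rect [610.5 -23.2] [ 3.6 49.7] 0.3
```

View pics/topc.png

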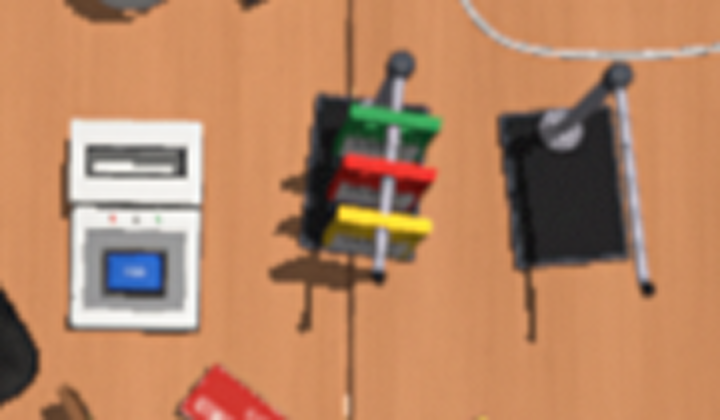

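View pics/sidec.png

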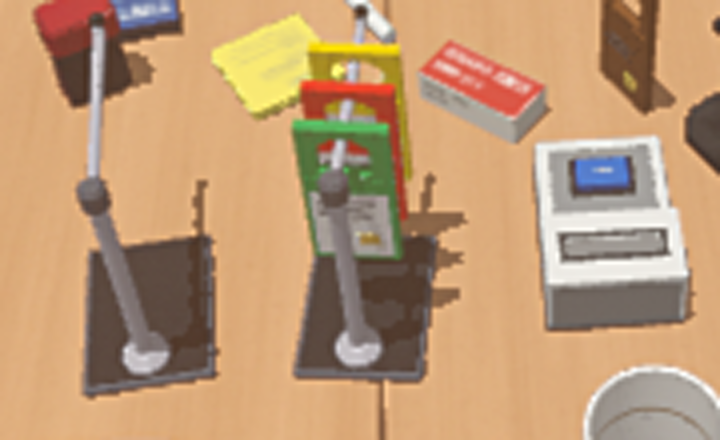

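The crops confirm the choice: on hook A the order from the tip is yellow, then red, then green, and hook B is empty. In topc the slot mouth is at about (136,161) and the key at about (134,272). Next I'll fit the exact geometry and check the obstacles.

Run:
```python
from h import *
np.set_printoptions(precision=4,suppress=True)
for n in("top","side"):
    im,P=cloud(n);C=colour(im);x,y,z=P[...,0],P[...,1],P[...,2]
    near=(abs(y+.2)<.05)&(abs(x-.56)<.06)
    for k in("yellow","red","green"):
        q=P[C[k]&near&(z>.183)&(z<.192)]
        if len(q)>10:
            f=np.polyfit(q[:,1],q[:,0],1);print(n,k,len(q),"xmid",q[:,0].mean(),"y ext",np.percentile(q[:,1],[1,99]),"z",np.median(q[:,2]),"yaw",-np.degrees(np.arctan(f[0])))
    g=(im.max(-1).astype(int)-im.min(-1)<45)
    for nm,y0 in(("A",-.2),("B",-.346)):
        q=P[(abs(y-y0)<.03)&(x>.47)&(x<.66)&(z>.168)&(z<.2)&g]
        r=q[(q[:,0]>.505)&(q[:,0]<.60)&(abs(q[:,2]-.177)<.005)]
        f=np.polyfit(r[:,0],r[:,1],1);ball=q[q[:,0]<q[:,0].min()+.010]
        print(n,nm,"rod y at .56",np.polyval(f,.56),"yaw",np.degrees(np.arctan(f[0])),"xmin,xmax",q[:,0].min(),q[:,0].max(),"ball",ball.mean(0),len(r), "std",np.std(r[:,1]-np.polyval(f,r[:,0])))
    t=(x>.55)&(x<.62)&(abs(y+.04)<.06)
    tw=P[t&(z>.047)&(z<.056)];print(n,"tower",np.percentile(tw,[1,99],axis=0)[:,:2].ravel())
    sl=P[(abs(x-.582)<.02)&(abs(y+.04)<.034)&(z<.046)];print(n,"slot pts",len(sl),sl.mean(0) if len(sl) else '',sl.min(0),sl.max(0))
    k=P[C['blue']&(abs(x-.505)<.03)&(abs(y+.04)<.04)&(z>.037)];print(n,"key",np.percentile(k,[1,99],axis=0).ravel())
    for nm,mm in (("monitor",(x>.2)&(x<.9)&(y>.03)&(y<.45)&(z>.12)),("printer",(y<-.38)&(y>-.6)&(x>.3)&(x<.8)&(z>.06))):
        q=P[mm];print(n,nm,len(q),np.percentile(q,[1,99],axis=0) if len(q) else '')
    print('tall near B',np.nanmax(y[(y<-.38)&(z>.06)&(x>.42)&(x<.7)]))
print(inverse_kinematics([.55,-.2,.3],[np.pi,0,-.09]),inverse_kinematics([.55,-.2,.3],[np.pi,0,np.pi-.09]),inverse_kinematics([.233,.58,.6],[np.pi,0,2.76]),inverse_kinematics([.45,-.2,.5],[np.pi,0,-.09]))
```

```text
top yellow 71 xmid 0.5219228448735852 y ext [-0.2231 -0.1711] z 0.18569899551243085 yaw -6.934685382003712
top red 74 xmid 0.5543196844441702 y ext [-0.2256 -0.1715] z 0.18529123489976085 yaw -8.091937358634539
top green 63 xmid 0.5855534912445393 y ext [-0.2258 -0.1764] z 0.18565794528993673 yaw -8.733163037661992
top A rod y at .56 -0.19952702259499755 yaw -5.788377777024772 xmin,xmax 0.4844333178438986 0.627176140542312 ball [ 0.4894 -0.1918  0.1828] 73 std 0.004767014924329264
top B rod y at .56 -0.3471707502049857 yaw 6.088665445257307 xmin,xmax 0.47955849267239553 0.6242558415234044 ball [ 0.4837 -0.3549  0.1848] 110 std 0.0020165556397819585
top tower [ 0.5533 -0.0823  0.6086  0.0053]
top slot pts 95 [ 0.5855 -0.0371  0.0228] [ 0.5626 -0.0681  0.0125] [ 0.6017 -0.0084  0.0459]
top key [ 0.4937 -0.0555  0.0371  0.5166 -0.0223  0.042 ]
top monitor 7149 [[0.3204 0.0355 0.1231]
 [0.8703 0.4478 0.3657]]
top printer 11272 [[ 0.3026 -0.5981  0.066 ]
 [ 0.6016 -0.4024  0.3065]]
tall near B -0.5020873917773385
side yellow 73 xmid 0.524734412751864 y ext [-0.2217 -0.1681] z 0.1858771697
[... 348 characters left out ...]
 5.653237850909183 xmin,xmax 0.4846868858153125 0.6278377565316552 ball [ 0.4887 -0.3541  0.1822] 85 std 0.0018255799181871926
side tower [ 0.5535 -0.0828  0.6117  0.0054]
side slot pts 238 [ 0.5798 -0.0398 -0.514 ] [ 0.5623 -0.0738 -0.7512] [ 0.6014 -0.0061  0.046 ]
side key [ 0.499  -0.0555  0.0371  0.5194 -0.0214  0.0418]
side monitor 18355 [[0.3231 0.0354 0.1232]
 [0.8284 0.4405 0.365 ]]
side printer 11262 [[ 0.3049 -0.5981  0.0626]
 [ 0.6107 -0.4097  0.3045]]
tall near B -0.5023168569069285
[-0.4835  0.0892  1.5453 -0.      1.5071  1.1773] [-0.4835  0.0892  1.5453  0.      1.5071 -1.9643] [ 1.0627  0.2954  0.7507 -0.      2.0955 -0.1265] [-0.5785 -0.1267  1.3925 -0.      1.8758  1.0823]
```

```bash
cat >> h.py <<'E'
PI=np.pi
A=np.array([.5795,-.2003]);YA=-.103
B=np.array([.5757,-.3460]);YB=.096
ZG=.138
def pt(o,yaw,hx,z): return [o[0]+hx*np.cos(yaw),o[1]+hx*np.sin(yaw),z]
def hx(o,yaw,x,y): return (x-o[0])*np.cos(yaw)+(y-o[1])*np.sin(yaw)
def st(m=""):
    s=observe();print(m,round(s["time_s"],2),np.round(s["eef_pos"],4),"F",np.round(s["ft_force"],1),"open",round(s["opening"],4),"g",round(s["grasp_force"],1))
def pick(h):
    R=[PI,0,YA]
    move_l(pt(A,YA,h,.24),.3,R); move_l(pt(A,YA,h,ZG),.12)
    gripper_to(.05,30); st("gripped")
    move_l(pt(A,YA,h,ZG+.016),.06); st("lifted")
    move_l(pt(A,YA,-.125,ZG+.016),.12); st("off")
def hang(h):
    R=[PI,0,YB]
    move_l(pt(A,YA,-.125,.27),.3)
    move_l(pt(B,YB,-.115,.27),.25,R)
    move_l(pt(B,YB,-.115,ZG+.016),.2); st("at B")
    print(move_l(pt(B,YB,h,ZG+.016),.1,max_force=8)); st("on B")
    print(move_l(pt(B,YB,h,ZG-.001),.04,max_force=5)); st("down")
def release(o,yaw,h):
    gripper_to(.074); move_l(pt(o,yaw,h,.245),.2)
E
python3 - <<'E'
from h import *
gripper_to(.074)
move_l([.233,.58,.52],.4)
movep([.5233,-.196,.42],[PI,0,YA]); st()
h=hx(A,YA,.5233,-.196);print(h)
pick(h)
im,P=cloud("side");im2,_=cloud("top")
cv2.imwrite("pics/p1.png",cv2.resize(np.hstack([im[130:330,120:320],im2[120:320,220:420]]),None,fx=2,fy=2)[:,:,::-1])
E
```

```text
4.38 [ 0.5236 -0.1953  0.4202] F [-0.3  0.2 -0.1] open 0.074 g 0.0
-0.05634426785774657
gripped 6.42 [ 0.5242 -0.195   0.1392] F [0.4 0.2 4.1] open 0.0556 g 31.7
lifted 6.84 [ 0.5237 -0.1946  0.1545] F [ 0.5 -0.  -0.3] open 0.0555 g 31.8
off 7.57 [ 0.4556 -0.1877  0.1543] F [0.2 0.3 0.3] open 0.0557 g 31.8
```

View pics/p1.png

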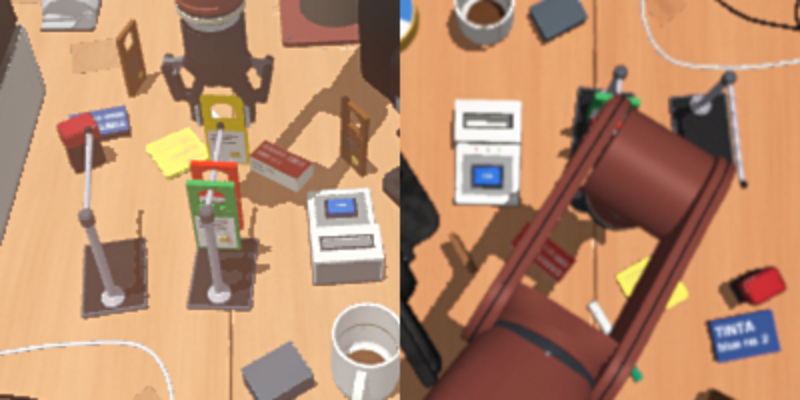

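The side crop (left) shows yellow in the gripper at (225,125), clear of the tip. Red (213,195) and green (213,215) are still hanging. Next I hang yellow at the rear of hook B.

Run:
```python
from h import *
hang(.015)
im,P=cloud("side")
release(B,YB,.015); st("released")
im2,P=cloud("side")
q=P[colour(im2)["yellow"]&(P[...,2]>.06)&(P[...,1]<-.28)]
print(len(q),np.nanpercentile(q,[2,50,98],axis=0).round(4))
cv2.imwrite("pics/p2.png",cv2.resize(np.hstack([im[130:330,120:320],im2[130:330,120:320]]),None,fx=2,fy=2)[:,:,::-1])
```

```text
at B 9.76 [ 0.462  -0.357   0.1554] F [-0.4  0.1 -0.5] open 0.0553 g 31.9
False
on B 11.21 [ 0.5902 -0.3447  0.154 ] F [-0.5 -0.3 -0.4] open 0.0556 g 31.9
True
down 11.62 [ 0.5905 -0.3448  0.1392] F [-0.8  0.6  5.8] open 0.0556 g 32.4
released 12.68 [ 0.5902 -0.3442  0.2437] F [0.4 0.  0.2] open 0.0741 g 0.0
366 [[ 0.5865 -0.3712  0.0702]
 [ 0.5929 -0.3362  0.1596]
 [ 0.597  -0.3156  0.1877]]
```

View pics/p2.png

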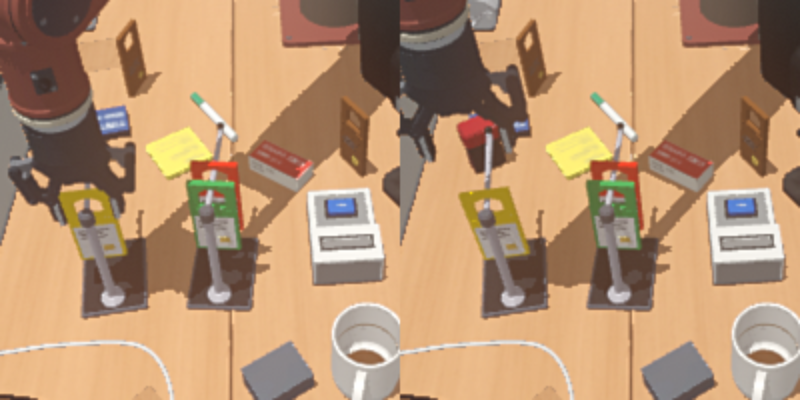

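Yellow hangs on hook B at (490,225) in the right half, and the gripper is clear of it. Next are red, then green. I'll stop with green held and clear of its hook so I can see it.

Run:
```python
from h import *
pick(hx(A,YA,.556,-.1979))
hang(-.032)
release(B,YB,-.032); st("released")
im,P=cloud("side")
for k in("yellow","red"):
    q=P[colour(im)[k]&(P[...,2]>.06)&(P[...,1]<-.28)&(P[...,0]>.46)];print(k,len(q),np.nanpercentile(q,[2,50,98],axis=0).round(4).tolist())
move_l(pt(A,YA,.006,.26),.3,[PI,0,YA])
im1,P=cloud("side")
q=P[colour(im1)["green"]&(P[...,2]>.06)&(P[...,1]>-.26)&(P[...,0]>.46)];print("green",len(q),np.nanpercentile(q,[2,50,98],axis=0).round(4).tolist())
pick(.0075)
move_l(pt(A,YA,-.125,.27),.3); st()
im2,_=cloud("side")
cv2.imwrite("pics/p3.png",cv2.resize(np.hstack([im1[130:330,120:320],im2[130:330,120:320]]),None,fx=2,fy=2)[:,:,::-1])
```

```text
gripped 14.67 [ 0.5568 -0.1983  0.1393] F [-0.3 -0.7  4.2] open 0.0554 g 31.3
lifted 15.08 [ 0.5563 -0.1979  0.1545] F [-0.6  0.2 -0.1] open 0.0553 g 31.9
off 16.07 [ 0.4557 -0.1876  0.1542] F [0.8 0.5 0.2] open 0.0555 g 31.9
at B 18.17 [ 0.462  -0.357   0.1553] F [ 0.6 -0.1 -1.3] open 0.0555 g 32.0
False
on B 19.15 [ 0.5435 -0.3491  0.1539] F [-0.5 -0.  -0.7] open 0.0556 g 32.0
True
down 19.55 [ 0.5436 -0.3493  0.1393] F [-0.1  0.4  4.8] open 0.0556 g 32.4
released 20.56 [ 0.5434 -0.3487  0.2437] F [-0.4 -0.1 -0.5] open 0.074 g 0.0
yellow 373 [[0.5857, -0.3714, 0.0709], [0.5929, -0.3372, 0.1611], [0.597, -0.3157, 0.1877]]
red 519 [[0.4764, -0.4118, 0.1068], [0.5465, -0.3383, 0.6124], [0.6014, -0.2839, 0.6295]]
green 0 [nan, nan, nan]
gripped 22.87 [ 0.5877 -0.2016  0.1394] F [-0.9 -0.1  4.7] open 0.0553 g 31.4
lifted 23.28 [ 0.5872 -0.2011  0.1545] F [-0.1  0.8 -0.5] open 0.0553 g 31.8
off 24.53 [ 0.4557 -0.1876  0.1542] F [ 0.1 -0.4 -0.4] open 0.0555 g 31.8
 25.07 [ 0.4559 -0.1877  0.271 ] F [-0.1  0.2 -0.4] open 0.0557 g 31.9
  return np.nanmean(a, axis, out=out, keepdims=keepdims)
```

View pics/p3.png

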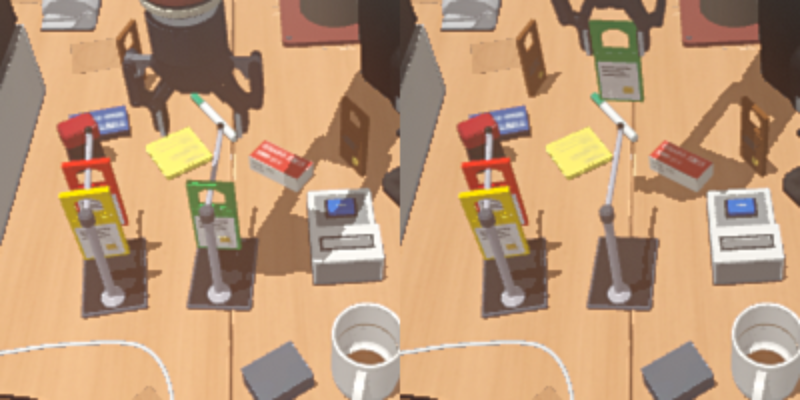

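Red and yellow hang on hook B at (490,180) and (497,215), and green is in the gripper with its slot up. Now I'll measure the slot mouth in both cameras, projected onto z=52 mm, then hover.

```bash
cat >> h.py <<'E'
def toplane(n,u,v,z):
    c=get_calibration(n);K=np.array(c["intrinsics"]);T=np.array(c["world_from_camera"])
    d=np.stack([(u-K[0,2])/K[0,0],(v-K[1,2])/K[1,1],np.ones_like(u,float)],-1)@T[:3,:3].T
    return T[:3,3]+d*((z-T[2,3])/d[...,2])[...,None]
def slot(n,im):
    v,u=np.mgrid[:420,:560];W=toplane(n,u.astype(float),v.astype(float),.052)
    g=im.astype(int).mean(-1)
    box=(abs(W[...,0]-.582)<.016)&(abs(W[...,1]+.0388)<.037)
    for th in(90,130,160):
        q=W[box&(g<th)][:,:2]
        if len(q)>20:
            r=cv2.minAreaRect((q*1000).astype(np.float32));print(n,th,len(q),"mean",q.mean(0).round(4),"mid",((q.min(0)+q.max(0))/2).round(4),"ext",(q.max(0)-q.min(0)).round(4),"rect",np.round(r[0],1),np.round(r[1],1),round(r[2],1))
E
python3 - <<'E'
from h import *
ims={}
for n in("side","top"):
    im,P=cloud(n);slot(n,im);ims[n]=im
move_l([.52,-.12,.27],.3,[PI,0,-.05]); move_l([.582,-.0388,.27],.25,[PI,0,0]); move_l([.582,-.0388,.160],.2); st()
im,P=cloud("side")
q=P[colour(im)["green"]&(P[...,2]>.06)&(abs(P[...,1]+.04)<.06)]
print("green",len(q),np.nanpercentile(q,[2,50,98],axis=0).round(4).tolist())
b=q[q[:,2]<.13];f=np.polyfit(b[:,2],b[:,0],1);fy=np.polyfit(q[:,1],q[:,0],1);print("x at bottom .088",np.polyval(f,.088),"tilt deg",np.degrees(f[0]),"yaw",-np.degrees(fy[0]),"ylow",np.percentile(b[:,1],[1,99]))
cv2.imwrite("pics/p4.png",cv2.resize(np.hstack([ims["side"][215:285,250:330],im[215:285,250:330]]),None,fx=5,fy=5,interpolation=cv2.INTER_CUBIC)[:,:,::-1])
E
```

```text
side 130 65 mean [ 0.5823 -0.0376] mid [ 0.5816 -0.0377] ext [0.0216 0.0687] rect [581.9 -37.7] [68.6 21.2] 89.2
side 160 109 mean [ 0.5824 -0.0385] mid [ 0.5819 -0.0377] ext [0.0226 0.0697] rect [581.2 -37.7] [68.2 22.7] 85.8
top 130 86 mean [ 0.5846 -0.0407] mid [ 0.5812 -0.0393] ext [0.0178 0.0637] rect [581.2 -39.3] [16.8 63.5] 0.9
top 160 128 mean [ 0.5833 -0.0412] mid [ 0.5822 -0.0406] ext [0.0198 0.0666] rect [582.6 -40.6] [19.6 66.3] 0.9
 26.93 [ 0.5825 -0.0396  0.1612] F [-0.1  0.6  0.5] open 0.0557 g 31.9
green 0 [nan, nan, nan]
  return np.nanmean(a, axis, out=out, keepdims=keepdims)
Traceback (most recent call last):
TypeError: expected non-empty vector for x
```

Run:
```python
from h import *
im,P=cloud("side");i=im.astype(int)
m=(P[...,2]>.075)&(abs(P[...,1]+.04)<.05)&(abs(P[...,0]-.585)<.02)&(P[...,2]<.17)
g=m&(i[...,1]>i[...,0]+20)
q=P[g];print("green",len(q),np.percentile(q,[2,50,98],axis=0).round(4).tolist())
b=P[m&(P[...,2]<.125)];f=np.polyfit(b[:,2],b[:,0],1);fy=np.polyfit(b[:,1],b[:,0],1)
print("x(.088)",np.polyval(f,.088),"tilt",np.degrees(f[0]),"yaw",-np.degrees(fy[0]),"y",np.percentile(b[:,1],[1,99]),"zmin",b[:,2].min())
cv2.imwrite("pics/p4.png",cv2.resize(im[190:290,230:350],None,fx=6,fy=6,interpolation=cv2.INTER_CUBIC)[:,:,::-1])
```

```text
green 167 [[0.5839, -0.0674, 0.0894], [0.5865, -0.0412, 0.1586], [0.589, -0.0133, 0.1697]]
x(.088) 0.5863526997459754 tilt 0.7273880262357562 yaw -1.632764280908932 y [-0.06743881 -0.01326629] zmin 0.0866766080941963
```

View pics/p4.png

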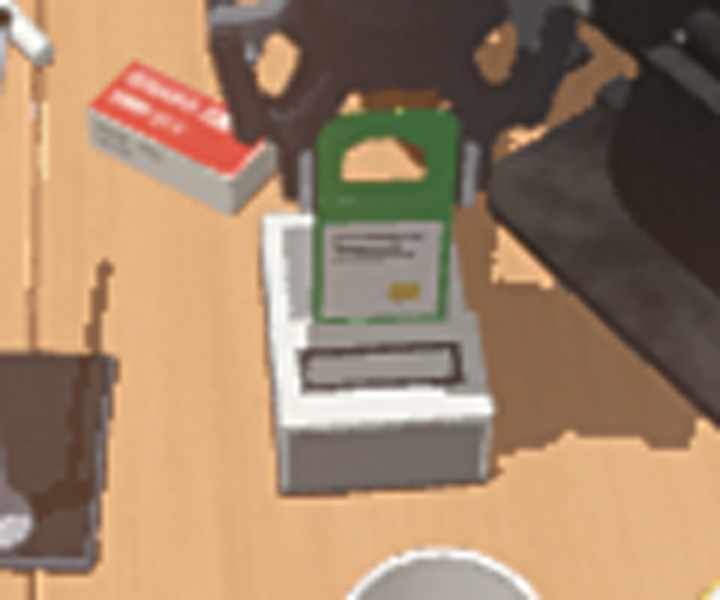

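The crop shows green upright above the encoder at about (385,220), with the slot mouth at (382,366). The offset is about 1 mm in y and the yaw is off by about -1.6°. I'll correct both, then descend under force guard.

Run:
```python
from h import *
R=[PI,0,.022];x,y=.5817,-.0376
move_l([x,y,.160],.05,R)
# bottom = TCP-.0727: mouth at TCP .1247, home at .0907
ok=False
for dx,dy in((0,0),(0,.0015),(0,-.0015),(.0015,0),(-.0015,0),(.0015,.0015),(-.0015,-.0015)):
    move_l([x+dx,y+dy,.130],.05)
    hit=move_l([x+dx,y+dy,.112],.05,max_force=6);st(f"{dx,dy,hit}")
    if not hit: ok=True;break
if ok:
    hit=move_l([x+dx,y+dy,.086],.04,max_force=12);st(f"home {hit}")
    im,P=cloud("side");m=(P[...,2]>.075)&(abs(P[...,1]+.04)<.05)&(abs(P[...,0]-.585)<.02)&(P[...,2]<.16);i=im.astype(int)
    q=P[m&(i[...,1]>i[...,0]+20)];print(np.percentile(q,[2,50,98],axis=0).round(4).tolist(),q[:,2].max())
```

```text
(0, 0, False) 28.54 [ 0.5814 -0.0375  0.1116] F [ 0.   0.4 -0.1] open 0.0555 g 31.9
home True 29.08 [ 0.5821 -0.0376  0.0906] F [1.2 0.7 2.5] open 0.0555 g 32.4
[[0.5782, -0.0624, 0.082], [0.5851, -0.0354, 0.1095], [0.5876, -0.0117, 0.1388]] 0.1407370915839995
```

Run:
```python
from h import *
x,y=.5817,-.0376
print(move_l([x,y,.087],.03,max_force=20));st("push")
gripper_to(.074);move_l([x,y,.24],.2);st("up")
im,P=cloud("side");m=(P[...,2]>.055)&(abs(P[...,1]+.04)<.05)&(abs(P[...,0]-.585)<.02)&(P[...,2]<.16);i=im.astype(int)
q=P[m&(i[...,1]>i[...,0]+20)];print(np.percentile(q,[2,50,98],axis=0).round(4).tolist(),q[:,2].max())
gripper_to(0.0);move_l([.507,-.0385,.24],.2,[PI,0,0]);move_l([.507,-.0385,.06],.2)
print(move_l([.507,-.0385,.026],.03,max_force=20));st("key");hold(.3);st()
im2,_=cloud("side")
move_l([.507,-.0385,.25],.2)
im3,_=cloud("side")
cv2.imwrite("pics/p5.png",cv2.resize(np.hstack([im2[130:310,130:330],im3[130:310,130:330]]),None,fx=2,fy=2)[:,:,::-1])
```

```text
True
push 29.34 [ 0.5842 -0.0376  0.0901] F [-0.4  0.5  4.4] open 0.0556 g 32.5
up 30.57 [ 0.5809 -0.0374  0.2385] F [-0.4  0.4 -0.3] open 0.074 g 0.0
[[0.5796, -0.0649, 0.0714], [0.5854, -0.0378, 0.1079], [0.588, -0.0115, 0.139]] 0.14016277166992885
True
key 33.76 [ 0.5069 -0.0385  0.033 ] F [-3.   0.7 11.2] open 0.0001 g 5.0
 34.06 [ 0.5069 -0.0385  0.033 ] F [-2.2  0.2  9.4] open -0.0002 g 5.0
```

View pics/p5.png

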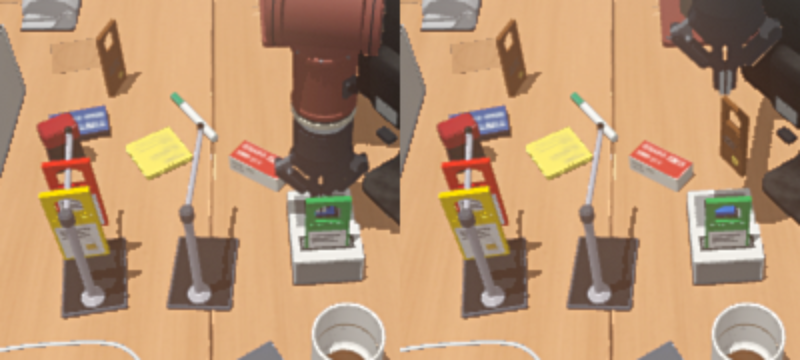

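The left half shows the key held down at z=33 mm, which is its full 6 mm of travel, at 9 N. The right half shows green standing home in the slot at (727,220) with its top at about 138 mm. Red and yellow hang on hook B at (470,180) and (482,220), and the robot is clear of everything.

```bash
python3 -c "
from plant import *
print(observe()['time_s'],job_done())"
```

```text
the job is handed in; nothing more can be done
35.4 None
```

I handed the job in at 35.4 s: red and yellow hang on the second hook, green stands fully home in the encoder slot and released, and the blue key was pressed its full 6 mm; no verdict came back.

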